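# Unstop the bead canister

### The job

Open the big bead canister, the tallest and widest of the three jars: grip the knob of its tight stopper, rock it side to side (tip it about ten degrees one way, then about as far the other way, while the plug is still in the neck), and pull it straight up out. Then set the stopper down inside the square wooden tray, standing or lying, without dropping it in.

Things in the scene. Friction and masses are not known exactly. Their poses are not given: they have to be found in the camera images.
- stopper_mid (a point): Half-way up the big canister's stopper, on its axis. Pale wood, 45 g, 52 mm high: below, a round cork plug 29 mm across, 12 mm long, in the neck at the start; a flange 43 mm across, 4 mm thick, resting on the neck's rim; on top a round upright knob 24 mm across, 36 mm high, to grip. This point is 26 mm above the plug's underside, 10 mm above the flange's top. z: its axis, up.
- neck (a point): Centre of the rim of the big canister's neck, a wooden collar 58 mm across, 90 mm above the bench, z up. Four sprung rubber lips inside grip the plug: 10 to 20 N to pull. They yield, and the bore is 3 mm wider than the plug all round, so the plug tips 10 degrees about the rim once raised 3 to 5 mm (else the flange's low edge presses on the rim).
- canister: Big bead canister, fixed: wooden foot 90 x 90 x 12 mm, clear round body 54 mm across, full of beads; knob's top 130 mm up. Origin at the centre of the foot's underside, z up. Two more jars on wooden feet, fixed, slimmer (lids 40 to 44 mm) and at most 80 mm high, stand in a row with it to left or right, 110 mm or more from centre to centre; the big one may be in any of the three places.
- tray: Square, shallow open wooden tray, fixed, 150 x 150 mm outside, 138 x 138 mm inside, 22 mm high, floor 6 mm thick. Origin at the centre of its underside, z up.

How it is judged (in metres and radians):
On the way, in this order (a step that is already met when the one before it is completed fails the run):
1. the stopper is tipped at least 4 degrees with its plug still in the neck (raised less than 9 mm) (z of stopper_mid in the frame of canister below 0.113 m and angle between stopper_mid's own z axis and vertical above 0.07 rad).
2. it swings back to within 2.5 degrees of upright, plug still in the neck (z of stopper_mid in the frame of canister below 0.113 m and angle between stopper_mid's own z axis and vertical below 0.044 rad).
3. it is tipped at least 4 degrees again (the other way, in a side-to-side rock), plug still in the neck (all of step 1).
4. the stopper is pulled straight out: at least 16 mm above its seat and within 25 mm of the neck's axis (z of stopper_mid in the frame of canister above 0.12 m and horizontal distance between stopper_mid and canister below 0.025 m).
At the end, for the whole second after the job is handed in: The stopper's centre is inside the tray's walls (within 65 mm of its centre along each side) and less than 45 mm above the tray's underside, so it stands or lies on the tray's floor, at rest and released (x of stopper_mid in the frame of tray between -0.065 and 0.065 m and y of stopper_mid in the frame of tray between -0.065 and 0.065 m and z of stopper_mid in the frame of tray below 0.045 m and linear speed of stopper below 0.03 m/s and contact force between stopper and the fingers below 0.1 N); the robot touches nothing.
It fails at once if the stopper is dropped: it moves faster than 0.9 m/s (a fall of 40 mm) with no finger on it (linear speed of stopper above 0.9 m/s and contact force between stopper and the fingers below 0.05 N).
It also fails if it takes over 45 s, if anything falls off the work surface, if the arm or the gripper's body presses on something with over 40 N, if the wrist force passes 120 N, or if a joint passes its speed limit or range.

### The arm

A 7-joint arm with a two-finger parallel gripper is mounted at the origin on the work surface. World frame = base frame: x ahead of the robot, y to its left, z up, the work surface at z = 0. Lengths are in m, angles in degrees, forces in N, time in s.
With the tool pointing down it reaches from about 0.425 to 0.875 m from the base axis. Payload 4.7 kg.
Tool frame: the origin (TCP) lies between the finger pads; the fingertips stand env.finger_overhang ahead of it and the grasp point (between the pads) lies 5 mm behind it (env.finger_overhang is the distance from the TCP to the fingertips, in m); z points along the fingers, y is the line along which they close (so a half turn about z gives the same grasp; the last joint's range is limited). The gripper opens to 87 mm and grips with 3 to 60 N. Pads are 19 mm wide; open, the fingers measure 117 mm over their backs; the gripper's body (75 mm by 190 mm) begins 51 mm behind the grasp point.
Start: joints at [-63.02, 18.392, -4.016, 83.108, 1.295, 78.541, -3.26], TCP at [0.287, 0.583, 0.237] pointing down, gripper open.
Joint ranges: [-163.93, 163.93], [-17.29, 119.83], [-79.2, 71.16], [3.27, 140.29], [-89.18, 269.18], [5.43, 117.66], [-154.24, 154.24]. Speed limits (degrees/s): [147.25, 147.25, 180, 180, 180, 180, 180].

### API

Orientations are given as [roll, pitch, yaw] about the fixed x, y, z axes, in that order (R = Rz(yaw) Ry(pitch) Rx(roll)).
In Python, from cell import telemetry, eyes, env, models gives the robot as it stands. The module is installed in compiled form; this text tells all that it offers.
- The arm moves only by the tool drive_tool, never from a script. Its arguments are lists of equal length, an entry for each row: "angular": the turn, a rotation vector about the tool's x, y, z in rad, a list of three; "delta_pos": the shift along the tool's x, y, z in cm, a list of three; "gripper": the finger opening in cm, from 0 to 8.7. A call has 1 to 20 rows; each row shifts and turns the commanded pose from where the row before left it, along the tool's axes as they then stand; what a row does not reach is not made up. A row lasts 1/10 s, in which the tool goes at most 50 mm and 8.59 degrees, less where a joint would pass 70% of its speed; a pose out of reach is approached as far as the arm can. A call with a gripper value outside its range is refused whole. The fingers move at their own pace and stop on an object; "squeeze" is the grip in N (left out, the last holds). Time passes only in rows, so rows that do not move let the fingers close. It gives the time, the measured TCP pose, the force, the opening and the grip force at its end, in the units of the state.
- telemetry.get_obs(): the state, without advancing time (a new reading comes with each control period).
- eyes.read_camera(name): name is "scene" or "side" or "wrist"; returns a dict with "pixels" (420x560x3 uint8, red, green, blue), "mtx" (3x3 intrinsics, pixels), "origin" and "orientation" of the camera in the world. Camera axes: x right, y down, z forward; pixel columns grow to the right and rows downward; lengths in m; the calibration is good to about 2 mm. The wrist camera is an equidistant fisheye: a pixel r from the principal point sees the ray r / f radians off the axis. A picture is of the moment at which its call begins. There is no depth.
- env.sign_off(): hands the job in; it is judged then, once.
Trained networks look in a picture, given as the dict that the camera call returned (one of the last four; its "shot" number tells which), for a name from the list of things; names that differ only in an ending like _2 or _b are one class to them, and where a whole thing is asked for, a point or a joint stands for the part that bears it (a point fixed in the world has none). Each returns a list of dicts, best first, with "p" (0 to 1); they miss things now and then, are a little off and sometimes report something else, mostly with a low value. They report only what shows in the picture. A call takes as long as a camera call.
- models.search_frame(picture, target): "centre" ([column, row] in pixels, amid what is visible of it).
- models.cut_out(picture, target): "pixels" (420x560 bool, what is visible of it) and "centre" ([column, row] in pixels, amid what is visible of it).
The state is a dict: "time_s": time; "qpos": joint angles; "joint_velocities": joint speeds; "effort": joint torques, N m; "tool_pos": TCP position; "tool_rot": TCP orientation; "force": force on the tool from outside, world axes, zero at the start; "wrist_torque": the same for the moment, N m; "grip_width": finger opening in m; "grasp_force": force on a finger pad.
Only numpy, scipy, OpenCV 4.12 (cv2) and the standard library are available. Lean on these libraries where they do the work, as an engineer would, in place of code of your own. Each camera call takes 0.05 s, during which the arm holds its last target. There are 200 camera calls.

## Working session

There is one attempt and no reset: what is moved stays moved. The work goes in short steps, Python scripts to look and compute and a tool call to move; the robot and the scene stay as the last step left them, time stands still between calls to the robot, and variables do not carry over. Pictures are saved under pics/ and viewed, at most 10 in all, crops included, and the job is handed in when it is done.

Besides the shell and the picture viewer there is one more tool, called after "Request:" as name(argument=value, ...) on one line, values as JSON. drive_tool: Moves the arm, as the interface text tells. Its arguments: {"type":"object","properties":{"angular":{"type":"array","items":{"type":"array","items":{"type":"number"}}},"delta_pos":{"type":"array","items":{"type":"array","items":{"type":"number"}}},"gripper":{"type":"array","items":{"type":"number"}},"squeeze":{"type":"number"}},"required":["angular","delta_pos","gripper"]}

```bash
mkdir -p pics
cat > h.py <<'E'
import numpy as np,cv2
from cell import telemetry, eyes, env, models
from scipy.spatial.transform import Rotation as R
def Rm(o):
    o=np.array(o,float)
    if o.shape==(3,3): return o
    if o.size==3: return R.from_euler('xyz',o,degrees=True).as_matrix()
    raise ValueError(o)
def ray(c,px,fish=False):
    K=np.array(c["mtx"]);x=(px[0]-K[0,2])/K[0,0];y=(px[1]-K[1,2])/K[1,1]
    if fish:
        r=np.hypot(x,y);d=np.array([x/r*np.sin(r),y/r*np.sin(r),np.cos(r)]) if r>0 else np.array([0,0,1.])
    else: d=np.array([x,y,1.])
    d=Rm(c["orientation"])@d
    return np.array(c["origin"]),d/np.linalg.norm(d)
def atz(c,px,z,fish=False):
    o,d=ray(c,px,fish);return o+d*(z-o[2])/d[2]
def tri(rs):
    A=0;b=0
    for o,d in rs:
        P=np.eye(3)-np.outer(d,d);A=A+P;b=b+P@o
    return np.linalg.solve(A,b)
E
python3 - <<'E'
from h import *
s=telemetry.get_obs();print(s,env.finger_overhang)
ims=[]
for n in("scene","side","wrist"):
    c=eyes.read_camera(n);print(n,c["origin"],c["orientation"],c["mtx"])
    ims.append(cv2.cvtColor(c["pixels"],cv2.COLOR_RGB2BGR))
    for t in("stopper_mid","canister","tray","neck"):
        for d in models.search_frame(c,t)[:3]:
            z={"stopper_mid":.104,"canister":.05,"tray":.01,"neck":.09}[t]
            print(n,t,d["p"],d["centre"],atz(c,d["centre"],z,n=="wrist").round(3))
    cv2.imwrite(f"pics/{n}0.png",ims[-1])
E
```

```text
{'time_s': 0.0, 'qpos': array([-63.0180215 ,  18.43905772,  -4.01435768,  83.17596147,
         1.2963058 ,  78.54014784,  -3.26054362]), 'joint_velocities': array([ 0.04320871, -0.07460717, -0.00031061, -0.07752411, -0.11687637,
        0.022879  ,  0.0079779 ]), 'effort': array([-3.95279176e-05, -4.91298866e+01, -4.04076995e-01, -3.12520480e+01,
       -6.39447151e-02,  4.37510514e-02,  1.70465250e-04]), 'tool_pos': array([0.2865439 , 0.58283943, 0.23545207]), 'tool_rot': array([-1.79890145e+02,  7.43187505e-03,  1.53826405e+02]), 'force': array([ 0.34775922, -0.41603398, -0.08335086]), 'wrist_torque': array([ 0.02813467, -0.07827593, -0.00445111]), 'grasp_force': 0.0, 'grip_width': 0.08687562428901807} 0.014
scene [1.1087309  0.42870615 0.75262425] [-131.81533289    0.28227507  126.52261803] [[428.45415946   0.         283.95769747]
 [  0.         428.45415946 219.65114519]
 [  0.           0.           1.        ]]
scene stopper_mid 0.82 [415.6, 274.8] [0.506 0.303 0.104]
scene canister 0.75 [406.5, 304.6] [0.54 0.31 0.05]
scene tray 0.79 [199.0, 190.3] [ 0.486 -0.335  0.01 ]
scene neck 0.76 [405.4, 304.8] [0.574 0.315 0.09 ]
side [ 0.06766857 -0.53478825  0.58623621] [-124.94798007    0.47785033  -41.90864119] [[411.00428387   0.         283.28266156]
 [  0.         411.00428387 201.04522542]
 [  0.           0.           1.        ]]
side stopper_mid 0.74 [194.1, 151.6] [0.506 0.291 0.104]
side canister 0.67 [197.2, 184.6] [0.47  0.232 0.05 ]
side neck 0.61 [191.8, 178.4] [0.445 0.206 0.09 ]
wrist [0.22531152 0.61374797 0.38456076] [1.65496739e+02 3.10664207e-02 6.38295239e+01] [[325.1922621    0.         283.78295453]
 [  0.         325.1922621  202.72136439]
 [  0.           0.           1.        ]]
wrist tray 0.69 [1.6, 401.3] [ 0.475 -0.37   0.01 ]
```

View pics/scene0.png

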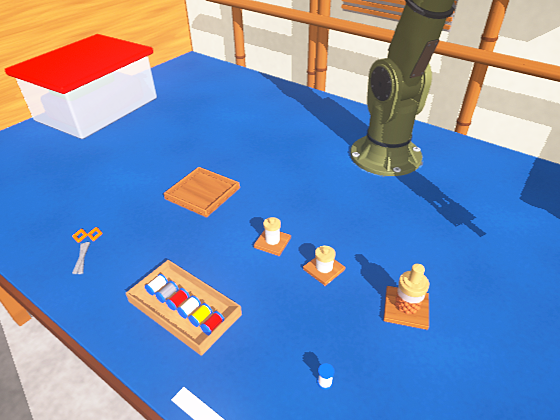

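View pics/side0.png

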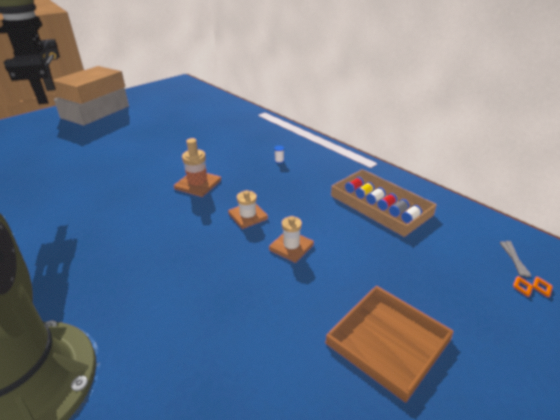

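The big canister is the rightmost in scene (knob top ≈(418,267)) and top-left in side (knob top ≈(192,142)). The tray is the empty square: scene ≈(202,190), side ≈(390,340). I'll refine both by triangulation.

Run:
```python
from h import *
C={n:eyes.read_camera(n) for n in("scene","side")}
rs=[]
for n,c in C.items():
    d=models.cut_out(c,"stopper_mid")
    if not d: print(n,"miss");continue
    m=d[0]["pixels"];v,u=np.where(m);top=v.min();t=u[v==top].mean()
    w=[(int(r),int(u[v==r].min()),int(u[v==r].max())) for r in range(v.min(),v.max()+1,3)]
    print(n,d[0]["p"],d[0]["centre"],"top",t,top,w)
    print(" mid@.104",atz(c,d[0]["centre"],.104).round(4),"top@.130",atz(c,(t,top),.130).round(4))
    rs.append(ray(c,d[0]["centre"]))
print("tri",tri(rs).round(4))
s=C["side"];k=C["scene"]
P=[atz(s,p,.022) for p in[(379,290),(452,333),(406,393),(328,340)]]
Q=[atz(k,p,.022) for p in[(200,168),(240,184),(206,212),(165,194)]]
for X in(P,Q):
    print("tray",np.round(X,3).tolist(),np.mean(X,0).round(3),[round(float(np.linalg.norm(X[i]-X[i-1])),3) for i in range(4)])
```

```text
scene 0.61 [414.4, 278.3] top 417.0 264 [(264, 415, 419), (267, 411, 422), (270, 410, 423), (273, 405, 422), (276, 403, 423), (279, 403, 424), (282, 404, 424), (285, 406, 423), (288, 411, 420)]
 mid@.104 [0.5154 0.3044 0.104 ] top@.130 [0.5022 0.2985 0.13  ]
side 0.54 [195.5, 148.4] top 192.0 139 [(139, 191, 193), (142, 188, 195), (145, 188, 195), (148, 189, 196), (151, 188, 199), (154, 186, 200), (157, 186, 198)]
 mid@.104 [0.5174 0.3032 0.104 ] top@.130 [0.5137 0.307  0.13  ]
tri [0.5169 0.3039 0.1044]
tray [[0.543, -0.26, 0.022], [0.555, -0.398, 0.022], [0.412, -0.407, 0.022], [0.395, -0.271, 0.022]] [ 0.476 -0.334  0.022] [0.148, 0.139, 0.143, 0.137]
tray [[0.417, -0.397, 0.022], [0.407, -0.25, 0.022], [0.551, -0.242, 0.022], [0.563, -0.387, 0.022]] [ 0.484 -0.319  0.022] [0.146, 0.148, 0.144, 0.145]
```

Request:
drive_tool(angular=[[0, 0, 0], [0, 0, 0], [0, 0, 0], [0, 0, 0], [0, 0, 0], [0, 0, 0], [0, 0, 0], [0, 0, 0], [0, 0, 0], [0, 0, 0], [0, 0, 0], [0, 0, 0]], delta_pos=[[-3.25, -1.5, 0], [-3.25, -1.5, 0], [-3.25, -1.5, 0], [-3.25, -1.5, 0], [-3.25, -1.5, 0], [-3.25, -1.5, 0], [-3.25, -1.5, 0], [-3.25, -1.5, 0], [-3.25, -1.5, 0], [-3.25, -1.5, 0], [0, 0, 0], [0, 0, 0]], gripper=[8.7, 8.7, 8.7, 8.7, 8.7, 8.7, 8.7, 8.7, 8.7, 8.7, 8.7, 8.7])

```text
time_s: 2.15
tool_pos: [0.5128, 0.3046, 0.2367]
tool_rot: [180.0, -0.0, 153.7]
force: [-1.1, 0.3, -0.4]
grip_width: 0.0871
grasp_force: 0.0
```

Run:
```python
from h import *
c=eyes.read_camera("wrist");s=telemetry.get_obs();print(s["tool_pos"],s["tool_rot"],s["force"],c["origin"])
cv2.imwrite("pics/w1.png",cv2.cvtColor(c["pixels"],cv2.COLOR_RGB2BGR))
T=Rm(s["tool_rot"])
for t,z in(("stopper_mid",.115),("neck",.09),("canister",.01)):
    for d in models.cut_out(c,t)[:2]:
        p=atz(c,d["centre"],z,True);v,u=np.where(d["pixels"])
        print(t,d["p"],d["centre"],(u.min(),u.max(),v.min(),v.max()),p.round(4),"tool cm",(T.T@(p-s["tool_pos"])*100).round(2))
```

```text
[0.51179158 0.30606278 0.23656951] [ 1.79969877e+02 -4.72906435e-02  1.53846813e+02] [-1.09812365 -0.22663134 -0.66453054] [0.45142556 0.33510363 0.38467107]
stopper_mid 0.89 [277.0, 192.6] (np.int64(258), np.int64(303), np.int64(170), np.int64(215)) [0.5033 0.3029 0.115 ] tool cm [ 0.61 -0.66 12.16]
neck 0.62 [282.9, 164.7] (np.int64(229), np.int64(334), np.int64(125), np.int64(226)) [0.4872 0.3165 0.09  ] tool cm [ 2.66 -0.16 14.66]
canister 0.97 [283.1, 167.4] (np.int64(229), np.int64(333), np.int64(124), np.int64(226)) [0.4998 0.3102 0.01  ] tool cm [ 1.24 -0.17 22.66]
```

View pics/w1.png

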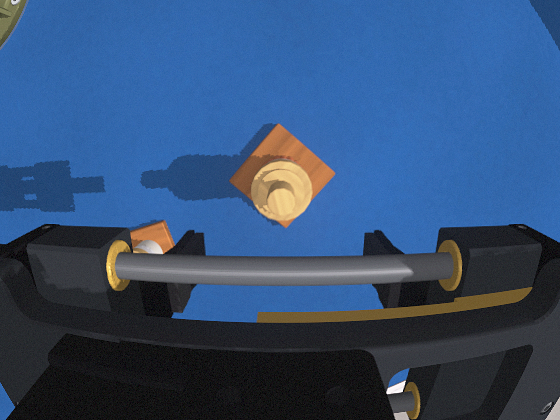

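The wrist view shows the knob top at about (279,200), the flange/neck disc centred at about (281,191), and the foot centred at about (282,177).

Run:
```python
from h import *
c=eyes.read_camera("wrist");s=telemetry.get_obs();T=Rm(s["tool_rot"])
im=cv2.cvtColor(c["pixels"],cv2.COLOR_RGB2BGR)[110:240,215:350]
cv2.imwrite("pics/w1c.png",cv2.resize(im,None,fx=4,fy=4,interpolation=cv2.INTER_CUBIC))
for px,z in(((279,200),.130),((281,191),.091),((282,177),.012)):
    p=atz(c,px,z,True);print(px,p.round(4),(T.T@(p-s["tool_pos"])*100).round(2))
```

```text
(279, 200) [0.505  0.3058 0.13  ] [ 0.52 -0.37 10.66]
(281, 191) [0.5066 0.3065 0.091 ] [ 0.4  -0.24 14.56]
(282, 177) [0.5075 0.3066 0.012 ] [ 0.33 -0.19 22.46]
```

View pics/w1c.png

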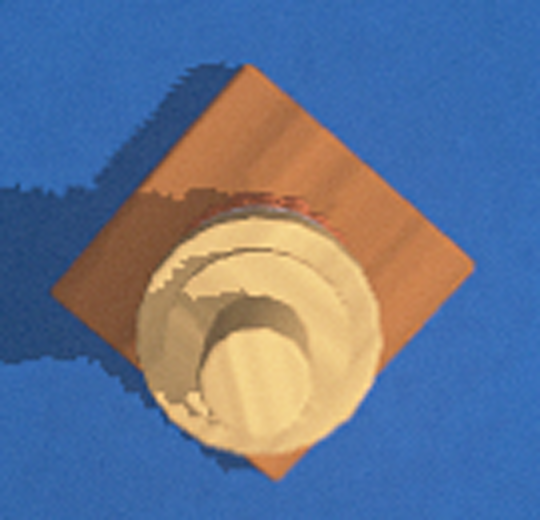

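Request:
drive_tool(angular=[[0, 0, 0], [0, 0, 0], [0, 0, 0], [0, 0, 0], [0, 0, 0], [0, 0, 0], [0, 0, 0], [0, 0, 0], [0, 0, 0], [0, 0, 0]], delta_pos=[[0.15, -0.3, 1.5], [0, 0, 2], [0, 0, 2], [0, 0, 2], [0, 0, 2], [0, 0, 1.5], [0, 0, 1], [0, 0, 0.35], [0, 0, 0], [0, 0, 0]], gripper=[8.7, 8.7, 8.7, 6, 5, 4, 4, 4, 4, 4])

```text
time_s: 3.4
tool_pos: [0.5101, 0.3037, 0.1139]
tool_rot: [179.9, 0.0, 153.8]
force: [-0.2, -0.7, 1.1]
grip_width: 0.0428
grasp_force: 0.0
```

Run:
```python
from h import *
s=telemetry.get_obs();print(s["tool_pos"],s["tool_rot"],s["force"],s["grip_width"])
o=[]
for n in("scene","side","wrist"):
    c=eyes.read_camera(n);im=cv2.cvtColor(c["pixels"],cv2.COLOR_RGB2BGR)
    if n=="scene": im=im[200:330,350:480]
    if n=="side": im=im[90:220,130:260]
    if n=="wrist": im=im[170:300,210:340]
    o.append(cv2.resize(im,(266,266),interpolation=cv2.INTER_CUBIC))
cv2.imwrite("pics/g1.png",np.hstack(o))
```

```text
[0.51011308 0.30372432 0.1139278 ] [1.79920697e+02 4.41255672e-02 1.53830680e+02] [-0.17456221 -0.66452919  1.05054782] 0.04277389955473953
```

View pics/g1.png

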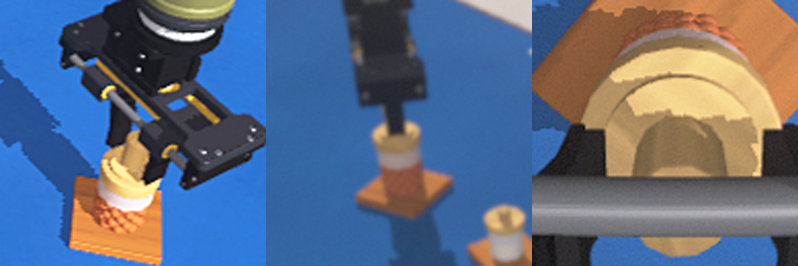

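The knob stands between the fingers, roughly centred (wrist crop ≈(680,150) between the pads). I'll close now.

Request:
drive_tool(angular=[[0, 0, 0], [0, 0, 0], [0, 0, 0], [0, 0, 0], [0, 0, 0], [0, 0, 0]], delta_pos=[[0, 0, 0], [0, 0, 0], [0, 0, 0], [0, 0, 0], [0, 0, 0], [0, 0, 0]], gripper=[2, 2, 2, 2, 2, 2], squeeze=50)

```text
time_s: 4.15
tool_pos: [0.5096, 0.3032, 0.1132]
tool_rot: [-180.0, 0.0, 153.8]
force: [-0.6, -1.9, 1.2]
grip_width: 0.0228
grasp_force: 50.0
```

Request:
drive_tool(angular=[[0, 0, 0], [0, 0, 0], [0, 0, 0], [0, 0, 0]], delta_pos=[[0, 0, -0.2], [0, 0, -0.2], [0, 0, 0], [0, 0, 0]], gripper=[2, 2, 2, 2])

```text
time_s: 4.55
tool_pos: [0.5088, 0.3029, 0.1161]
tool_rot: [-179.9, -0.1, 153.8]
force: [0.1, -0.6, -7.8]
grip_width: 0.0231
grasp_force: 50.0
```

Request:
drive_tool(angular=[[0, 0, 0], [0.036, 0, 0], [0.036, 0, 0], [0.036, 0, 0], [0.036, 0, 0], [0.036, 0, 0], [0, 0, 0], [0, 0, 0]], delta_pos=[[0, 0, -0.1], [0, 0.09, 0], [0, 0.09, 0], [0, 0.09, 0], [0, 0.09, 0], [0, 0.09, 0], [0, 0, 0], [0, 0, 0]], gripper=[2, 2, 2, 2, 2, 2, 2, 2])

```text
time_s: 5.35
tool_pos: [0.5122, 0.309, 0.1187]
tool_rot: [-169.9, 0.0, 153.9]
force: [0.8, 1.9, -1.6]
grip_width: 0.0232
grasp_force: 50.0
```

Run:
```python
from h import *
s=telemetry.get_obs();print(s["tool_pos"],s["tool_rot"],s["force"],s["wrist_torque"],s["grip_width"])
o=[]
for n in("scene","side"):
    c=eyes.read_camera(n);im=cv2.cvtColor(c["pixels"],cv2.COLOR_RGB2BGR)
    im=im[240:310,370:440] if n=="scene" else im[120:190,160:230]
    o.append(cv2.resize(im,(400,400),interpolation=cv2.INTER_CUBIC))
cv2.imwrite("pics/t1.png",np.hstack(o))
```

```text
[0.51217069 0.30898211 0.11871407] [-1.69925776e+02  2.32010250e-02  1.53863235e+02] [ 0.77498806  1.8737902  -1.58138306] [ 0.85584254 -0.18833914 -0.07634006] 0.023160872675978283
```

View pics/t1.png

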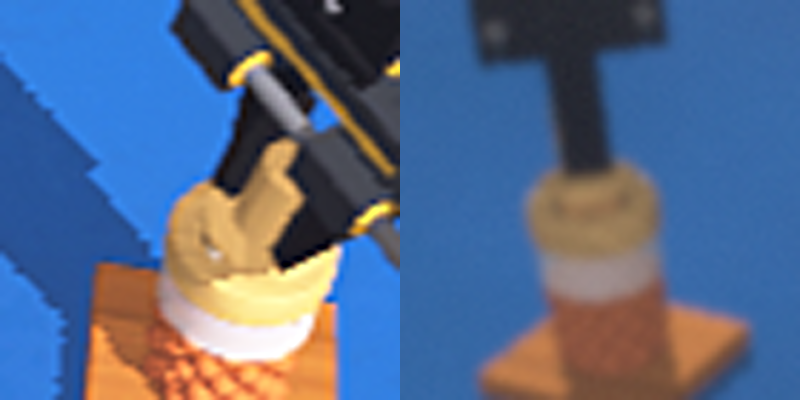

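The knob is clearly tipped about 10° with the flange still at the rim. Now the other way.

Request:
drive_tool(angular=[[-0.036, 0, 0], [-0.036, 0, 0], [-0.036, 0, 0], [-0.036, 0, 0], [-0.036, 0, 0], [0, 0, 0], [0, 0, 0], [-0.036, 0, 0], [-0.036, 0, 0], [-0.036, 0, 0], [-0.036, 0, 0], [-0.036, 0, 0], [0, 0, 0], [0, 0, 0]], delta_pos=[[0, -0.09, 0], [0, -0.09, 0], [0, -0.09, 0], [0, -0.09, 0], [0, -0.09, 0], [0, 0, 0], [0, 0, 0], [0, -0.09, 0], [0, -0.09, 0], [0, -0.09, 0], [0, -0.09, 0], [0, -0.09, 0], [0, 0, 0], [0, 0, 0]], gripper=[2, 2, 2, 2, 2, 2, 2, 2, 2, 2, 2, 2, 2, 2])

```text
time_s: 6.85
tool_pos: [0.5076, 0.2982, 0.1177]
tool_rot: [169.9, 0.0, 153.8]
force: [-1.3, -3.6, 2.1]
grip_width: 0.023
grasp_force: 50.0
```

Run:
```python
from h import *
s=telemetry.get_obs();print(s["tool_pos"],s["tool_rot"],s["force"],s["wrist_torque"],s["grip_width"])
o=[]
for n in("scene","side"):
    c=eyes.read_camera(n);im=cv2.cvtColor(c["pixels"],cv2.COLOR_RGB2BGR)
    im=im[240:310,370:440] if n=="scene" else im[120:190,160:230]
    o.append(cv2.resize(im,(400,400),interpolation=cv2.INTER_CUBIC))
cv2.imwrite("pics/t2.png",np.hstack(o))
```

```text
[0.5075982  0.29816564 0.11771552] [1.69854769e+02 1.14684148e-02 1.53810701e+02] [-1.30994187 -3.60744282  2.09629951] [-1.09732562  0.47230909 -0.0078098 ] 0.0229650474032993
```

View pics/t2.png

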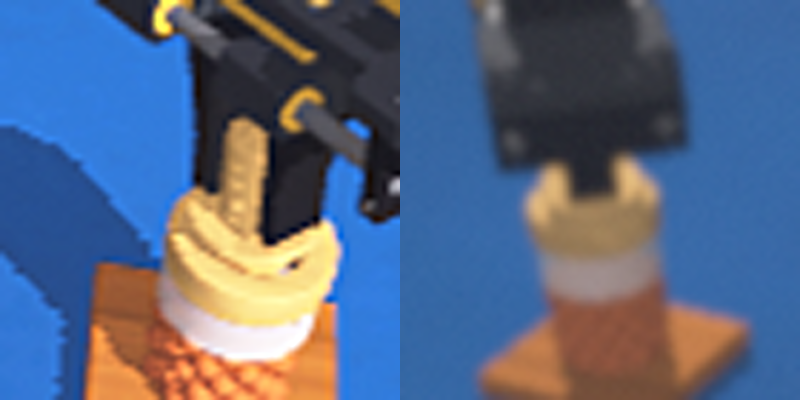

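The stopper is tipped the other way and still in the neck. I'll bring it upright and pull straight up.

Request:
drive_tool(angular=[[0.036, 0, 0], [0.036, 0, 0], [0.036, 0, 0], [0.036, 0, 0], [0.036, 0, 0], [0, 0, 0], [0, 0, 0], [0, 0, 0], [0, 0, 0], [0, 0, 0], [0, 0, 0], [0, 0, 0], [0, 0, 0], [0, 0, 0], [0, 0, 0], [0, 0, 0]], delta_pos=[[0, 0.09, 0], [0, 0.09, 0], [0, 0.09, 0], [0, 0.09, 0], [0, 0.09, 0], [0, 0, 0], [0, 0, -0.3], [0, 0, -0.3], [0, 0, -0.4], [0, 0, -0.5], [0, 0, -0.5], [0, 0, -1], [0, 0, -2], [0, 0, -2], [0, 0, 0], [0, 0, 0]], gripper=[2, 2, 2, 2, 2, 2, 2, 2, 2, 2, 2, 2, 2, 2, 2, 2])

```text
time_s: 8.55
tool_pos: [0.5099, 0.3036, 0.1892]
tool_rot: [179.9, 0.0, 153.8]
force: [-0.2, -0.2, -0.3]
grip_width: 0.0228
grasp_force: 50.0
```

Run:
```python
from h import *
s=telemetry.get_obs();print(s["tool_pos"],s["tool_rot"],s["force"],s["grip_width"])
C={n:eyes.read_camera(n) for n in("scene","side")}
o=[]
for n,c in C.items():
    im=cv2.cvtColor(c["pixels"],cv2.COLOR_RGB2BGR)
    im=im[200:300,360:460] if n=="scene" else im[80:180,150:250]
    o.append(cv2.resize(im,(400,400),interpolation=cv2.INTER_CUBIC))
    for d in models.search_frame(c,"tray")[:2]: print(n,d["p"],d["centre"],atz(c,d["centre"],.01).round(3))
cv2.imwrite("pics/l1.png",np.hstack(o))
T=Rm(s["tool_rot"])
print("tool cm to tray",(T.T@(np.array([.48,-.328,s["tool_pos"][2]])-s["tool_pos"])*100).round(2))
```

```text
[0.50985724 0.30357273 0.18918665] [1.79913089e+02 4.00408195e-02 1.53827006e+02] [-0.15849678 -0.21151338 -0.29351919] 0.022794623167388568
scene 0.71 [199.8, 192.3] [ 0.491 -0.327  0.01 ]
scene 0.3 [408.2, 300.0] [0.494 0.301 0.01 ]
side 0.75 [388.7, 341.8] [ 0.473 -0.334  0.01 ]
tool cm to tray [-25.18 -58.    -0.07]
```

View pics/l1.png

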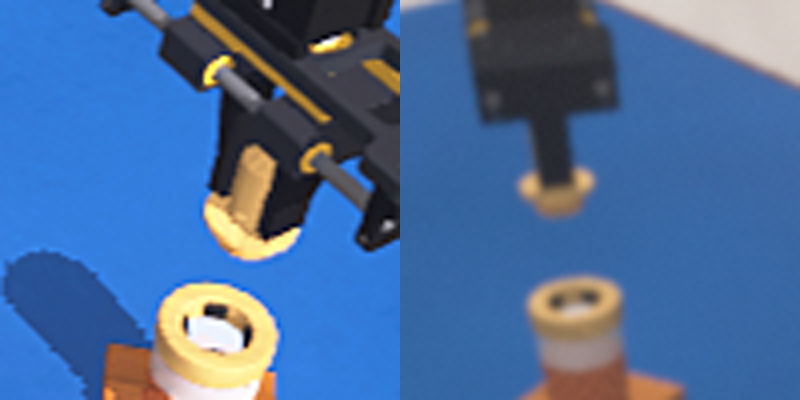

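The stopper is out and held upright above the empty neck. Next, over to the tray.

Request:
drive_tool(angular=[[0, 0, 0], [0, 0, 0], [0, 0, 0], [0, 0, 0], [0, 0, 0], [0, 0, 0], [0, 0, 0], [0, 0, 0], [0, 0, 0], [0, 0, 0], [0, 0, 0], [0, 0, 0], [0, 0, 0], [0, 0, 0], [0, 0, 0], [0, 0, 0], [0, 0, 0], [0, 0, 0], [0, 0, 0], [0, 0, 0]], delta_pos=[[-0.7, -1.6, 0], [-1.4, -3.2, 0], [-1.4, -3.2, 0], [-1.4, -3.2, 0], [-1.4, -3.2, 0], [-1.4, -3.2, 0], [-1.4, -3.2, 0], [-1.4, -3.2, 0], [-1.4, -3.2, 0], [-1.4, -3.2, 0], [-1.4, -3.2, 0], [-1.4, -3.2, 0], [-1.4, -3.2, 0], [-1.4, -3.2, 0], [-1.4, -3.2, 0], [-1.4, -3.2, 0], [-1.4, -3.2, 0], [-1.4, -3.2, 0], [-0.7, -1.6, 0], [0, -0.4, 0]], gripper=[2, 2, 2, 2, 2, 2, 2, 2, 2, 2, 2, 2, 2, 2, 2, 2, 2, 2, 2, 2])

```text
time_s: 10.75
tool_pos: [0.4774, -0.3318, 0.188]
tool_rot: [-179.9, -0.0, 153.5]
force: [-0.5, -0.1, -0.8]
grip_width: 0.0228
grasp_force: 50.0
```

Run:
```python
from h import *
s=telemetry.get_obs();print(s["tool_pos"],s["tool_rot"],s["grip_width"])
c=eyes.read_camera("wrist");T=Rm(s["tool_rot"])
cv2.imwrite("pics/w2.png",cv2.cvtColor(c["pixels"],cv2.COLOR_RGB2BGR))
for d in models.cut_out(c,"tray")[:2]:
    v,u=np.where(d["pixels"]);pts=np.array([atz(c,(a,b),.022,True)[:2] for a,b in zip(u[::5],v[::5])],np.float32)
    print(d["p"],d["centre"],cv2.minAreaRect(pts))
```

```text
[ 0.47743887 -0.33182753  0.18803557] [-1.79902360e+02 -4.06035562e-02  1.53518662e+02] 0.02283745794832638
0.6 [291.1, 174.0] ((0.480435848236084, -0.3290473520755768), (0.14985893666744232, 0.1498553603887558), 4.7843732833862305)
```

View pics/w2.png

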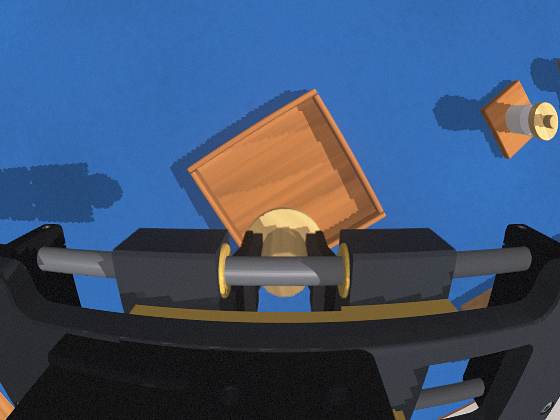

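The tray's fitted square is 150 × 150 mm, centred at (0.480, -0.329), so the tool is within 4 mm of its centre. Lowering now.

Request:
drive_tool(angular=[[0, 0, 0], [0, 0, 0], [0, 0, 0], [0, 0, 0], [0, 0, 0], [0, 0, 0], [0, 0, 0], [0, 0, 0], [0, 0, 0], [0, 0, 0], [0, 0, 0]], delta_pos=[[0, 0, 1], [0, 0, 2], [0, 0, 2], [0, 0, 2], [0, 0, 2], [0, 0, 2], [0, 0, 1.5], [0, 0, 1], [0, 0, 0.6], [0, 0, 0], [0, 0, 0]], gripper=[2, 2, 2, 2, 2, 2, 2, 2, 2, 2, 2])

```text
time_s: 11.95
tool_pos: [0.4804, -0.3286, 0.048]
tool_rot: [180.0, 0.1, 153.8]
force: [1.4, 0.5, -0.7]
grip_width: 0.023
grasp_force: 50.0
```

Request:
drive_tool(angular=[[0, 0, 0], [0, 0, 0], [0, 0, 0]], delta_pos=[[0, 0, 0.2], [0, 0, 0.1], [0, 0, 0]], gripper=[2, 2, 2])

```text
time_s: 12.25
tool_pos: [0.4801, -0.3284, 0.0446]
tool_rot: [180.0, 0.0, 153.8]
force: [-0.2, 1.4, -0.6]
grip_width: 0.023
grasp_force: 50.0
```

Request:
drive_tool(angular=[[0, 0, 0], [0, 0, 0], [0, 0, 0]], delta_pos=[[0, 0, 0.15], [0, 0, 0], [0, 0, 0]], gripper=[2, 2, 2])

```text
time_s: 12.55
tool_pos: [0.4799, -0.3283, 0.0428]
tool_rot: [180.0, -0.0, 153.8]
force: [-0.1, 0.4, -0.7]
grip_width: 0.0228
grasp_force: 50.0
```

Request:
drive_tool(angular=[[0, 0, 0], [0, 0, 0], [0, 0, 0]], delta_pos=[[0, 0, 0.15], [0, 0, 0], [0, 0, 0]], gripper=[2, 2, 2])

```text
time_s: 12.85
tool_pos: [0.4799, -0.3283, 0.0413]
tool_rot: [180.0, -0.0, 153.8]
force: [0.4, 1.1, 0.2]
grip_width: 0.0227
grasp_force: 50.0
```

Request:
drive_tool(angular=[[0, 0, 0], [0, 0, 0], [0, 0, 0]], delta_pos=[[0, 0, 0.1], [0, 0, 0], [0, 0, 0]], gripper=[2, 2, 2])

```text
time_s: 13.15
tool_pos: [0.48, -0.3284, 0.0412]
tool_rot: [180.0, 0.0, 153.8]
force: [-1.9, 1.7, 6.3]
grip_width: 0.023
grasp_force: 50.0
```

Contact: the stopper presses on the floor with about 7 N. Release, then retreat.

Request:
drive_tool(angular=[[0, 0, 0], [0, 0, 0], [0, 0, 0], [0, 0, 0], [0, 0, 0], [0, 0, 0], [0, 0, 0], [0, 0, 0], [0, 0, 0], [0, 0, 0], [0, 0, 0], [0, 0, 0]], delta_pos=[[0, 0, -0.05], [0, 0, 0], [0, 0, 0], [0, 0, 0], [0, 0, 0], [0, 0, -0.5], [0, 0, -1], [0, 0, -2], [0, 0, -3], [0, 0, -3], [0, 0, -3], [0, 0, 0]], gripper=[2.4, 2.8, 3.5, 4.5, 5.5, 5.5, 5.5, 5.5, 5.5, 5.5, 5.5, 5.5], squeeze=5)

```text
time_s: 14.35
tool_pos: [0.4823, -0.3304, 0.1715]
tool_rot: [180.0, 0.5, 153.8]
force: [0.6, -0.2, -0.1]
grip_width: 0.055
grasp_force: 0.0
```

Run:
```python
from h import *
s=telemetry.get_obs();print(s["time_s"],s["tool_pos"],s["grip_width"],s["grasp_force"],s["force"])
C={n:eyes.read_camera(n) for n in("scene","side")}
o=[]
for n,c in C.items():
    im=cv2.cvtColor(c["pixels"],cv2.COLOR_RGB2BGR)
    im=im[120:220,150:250] if n=="scene" else im[270:400,325:455]
    o.append(cv2.resize(im,(400,400),interpolation=cv2.INTER_CUBIC))
    for d in models.search_frame(c,"stopper_mid")[:1]: print(n,d["p"],d["centre"],atz(c,d["centre"],.032).round(3))
cv2.imwrite("pics/end.png",np.hstack(o))
```

```text
14.35 [ 0.4823214  -0.33036253  0.17145231] 0.05498752786142097 0.0 [ 0.56767201 -0.2017149  -0.10620422]
scene 0.6 [201.2, 183.8] [ 0.479 -0.329  0.032]
side 0.59 [389.2, 331.0] [ 0.475 -0.33   0.032]
```

View pics/end.png

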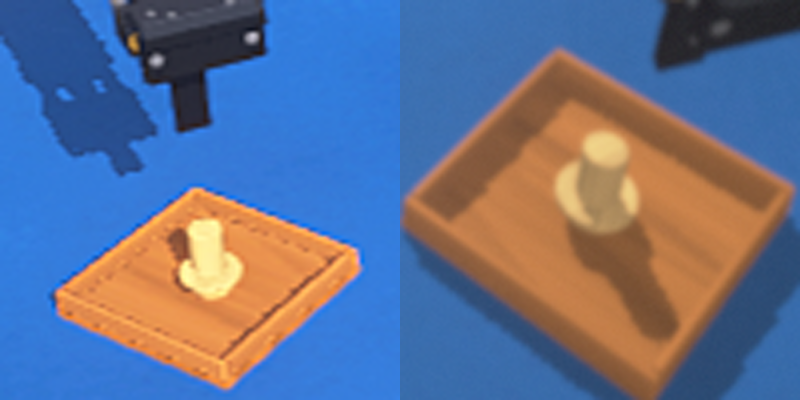

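The stopper stands released in the middle of the tray, and the gripper is clear.

```bash
python3 -c "
from cell import env
print(env.sign_off())"
```

```text
the job is handed in; nothing more can be done
None
```

I rocked the stopper about ten degrees each way, pulled it straight out and stood it in the middle of the tray, released; the job was handed in at about 14.5 s, but the sign-off gave no verdict.

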